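Unbolt the tool-box lid and hold it at 60 degrees

ROBOT

A 6-joint arm with a two-finger parallel gripper is mounted at the origin on the work surface. World frame = base frame: x ahead of the robot, y to its left, z up, the work surface at z = 0. Lengths are in m, angles in rad, forces in N, time in s.
With the tool pointing down it reaches from about 0.425 to 0.95 m from the base axis. Payload 3.5 kg.
Tool frame: the origin (TCP) lies on the centre line of the jaws, within the pads' length; the fingertips stand 8 mm ahead of it and the grasp point (between the pads) lies 11 mm behind it; z points along the fingers, y is the direction in which the jaws open and shut (so a half turn about z gives the same grasp; the last joint's range is limited). The gripper opens to 85 mm and grips with 20 to 120 N. Pads are 22 mm wide; open, the fingers measure 114 mm over their backs; the gripper's body (76 mm by 85 mm) begins 54 mm behind the grasp point. The pads swing forward as they close: fully open they stand 13 mm farther back than shut.
Start: joints at [1.044, 0.286, 1.577, -0, 1.279, -0.15], TCP at [0.248, 0.628, 0.239] pointing down, gripper open.
Joint ranges: [-2.77, 2.77], [-0.9, 2.22], [0.21, 2.48], [-1.53, 4.67], [0.24, 2.81], [-2.84, 2.84]. Speed limits (rad/s): [2.79, 2.79, 3.14, 3.14, 3.14, 3.14].

INTERFACE

Orientations are given as a rotation vector (axis times angle).
In Python, from cell import * gives the robot as it stands.
- The arm moves only by the tool apply_moves, never from a script. Its argument "steps" is one flat list of numbers, 4 for each row, row after row: the shift along the tool's x, y, z in mm, then the turn about the tool's z in degrees. A call has exactly 5 rows; each row shifts and turns the commanded pose from where the row before left it, along the tool's axes as they then stand; what a row does not reach is not made up. A row lasts 1/12 s, in which the tool goes at most 41.7 mm and 7.16 degrees, less where a joint would pass 70% of its speed; a pose out of reach is approached as far as the arm can. A call is refused whole if a number of a shift passes 41.7 or a number of a turn 7.16, either way. A call with a gripper value outside its range is refused whole. "jaw" is the opening, from 0 (shut) to 1 (fully open), set as the call begins (left out, the last holds). The fingers move at their own pace and stop on an object; "squeeze" is the grip in N (left out, the last holds). Time passes only in rows, so rows that do not move let the fingers close, or fill a call up. It gives the time, the measured TCP pose, the force and the opening at its end, in the units of the state.
- observe(): the state, without advancing time (a new reading comes with each control period).
- camera(name): name is "scene" or "top"; returns the picture (480x640x3 uint8, red, green, blue); there is no depth.
- get_calibration(name): a dict with "intrinsics" (3x3 intrinsics, pixels), "camera_from_world" (4x4, takes a point from world to camera coordinates). Camera axes: x right, y down, z forward; pixel columns grow to the right and rows downward; lengths in m; the calibration is good to about 2 mm. A picture is of the moment at which its call begins. get_calibration takes no time and is no camera call.
- hand_in(): hands the job in, once; it reports no verdict.
The state is a dict: "time": time; "q": joint angles; "qvel": joint speeds; "joint_torque": joint torques, N m; "ee_pos": TCP position; "orientation": TCP orientation; "ft_force": force on the tool from outside, world axes, zero at the start; "moment": the same for the moment, N m; "gripper_width": finger opening in m.
Only numpy, scipy, OpenCV 4.12 (cv2) and the standard library are available. Lean on these libraries where they do the work, as an engineer would, in place of code of your own. Each camera call takes 0.05 s, during which the arm holds its last target. There are 200 camera calls.

TASK

Draw the bolt on the lid of the green steel tool box right back, then raise the lid and hold it open at 60 degrees, give or take five, so that I can screw its stay on. Nothing else keeps the lid up, so do not let it fall back on the way, and finish with the robot still holding it there. Leave the tools and the can beside the box where they are.

Things in the scene. Friction and masses are not known exactly. Their poses are not given: they have to be found in the camera images.
- box: Open green steel box, 190 mm front to back (x), 320 wide (y), 110 high, screwed to the welding table (cannot move). Origin: centre of its underside, on the table. Its -x side is the front, with handle and bolt, turned roughly to the robot; +x is the back, with the hinge; z up. A flat-bar lid stay hangs level on its -y side, 60 mm up.
- keeper (a point): Middle of the top of the keeper, a fixed bright staple on the box front through which the bolt passes: 28 mm wide along the box's y, 16 mm along x, 119 mm in front of the box origin, 105 mm to +y, top 137 mm above the table. It keeps the lid shut until the bolt is drawn.
- lid (a joint): Angle of the lid (rad): 0 shut (level), grows as its front edge rises; 1.047 is 60 degrees; stop at 1.9. Green steel lid 196 mm front to back, 327 wide, 0.75 to 1.0 kg with all on it; shut, its top is 113 mm above the table and its front edge 98 mm in front of the box origin; 18 mm lip downwards. Free hinge: let go, it falls shut.
- lid_hinge (a point): Middle of the hinge line, at the back of the box: 101 mm behind (+x) and 108 mm above the box origin. The lid turns about the box's y axis through here.
- lid_handle (a point): On the axis, mid-length, of the lid's handle: black round bar 12 mm thick, 110 mm along the box's y, 45 mm out in front of the lid's front edge on two legs at its ends (39 mm clear behind it, 98 mm between the legs). 244 mm from the hinge line and, shut, 4 mm lower (143 mm in front of the box origin, 104 mm above the table). Moves and turns with the lid.
- bolt (a joint): Travel of the barrel bolt (m) along the top of the lid: near 0 shot, through the keeper; 0.030 right back at its stop (towards the hinge). It clears the keeper at 0.021. Stays where it is left; about 4 N of friction.
- bolt_knob (a point): Middle of the top of the bolt's knob, an upright black cylinder 18 mm in diameter, 30 mm tall, on the lid 105 mm to the box's +y side of the middle. Lid shut: top 166 mm, underside 136 mm above the table. Bolt at 0: 52 mm in front of the box origin; drawing moves it to the box's +x. The bright guides before and behind it reach 133 mm above the table.
- hammer: Chipping hammer lying on the table beside the box: 190 mm long along its x, head 178 mm wide along its y, 24 mm high, black grip. Origin on the table, 45 mm from the middle of the head towards the grip. Bystander.
- square: Engineer's square lying flat: dark stock 100 mm along its y, 14 mm high, thin bright blade 26 mm wide running 150 mm to +x from one end of the stock. Origin under the middle of the stock. Bystander.
- tube: Offcut of dark square steel tube, 40 x 40 mm, 120 mm long along its x, lying down. Origin: centre of its underside. Bystander.
- spray: Upright can with orange label, 65 mm in diameter, 160 mm high. Origin: centre of its underside. Bystander.

How it is judged:
By the outcome, as a careful person would: the job done as asked, in the order asked, and still so for the second after the job is handed in, while the arm keeps its last pose, push and grip.
It also fails if it takes over 38 s, if anything falls off the work surface, if the arm or the gripper's body presses on something with over 40 N, if the wrist force passes 120 N, or if a joint passes its speed limit or range.

## Working session

There is one attempt and no reset: what is moved stays moved. The work goes in short steps, Python scripts to look and compute and a tool call to move; the robot and the scene stay as the last step left them, time stands still between calls to the robot, and variables do not carry over. Pictures are saved under pics/ and viewed, about 8 in all and at most 12, crops included, and the job is handed in when it is done.

Besides the shell and the picture viewer there is one more tool, called after ">>>" as a command line: name --argument value ..., lists and objects as JSON in quotes. apply_moves: Moves the arm, as the interface text tells. Its arguments: {"type":"object","properties":{"steps":{"type":"array","items":{"type":"number"}},"jaw":{"type":"number"},"squeeze":{"type":"number"}},"required":["steps"]}

```bash
ls; mkdir -p pics; python3 - <<'E'
from cell import *
import cv2,numpy as np
s=observe();print(s)
for n in("scene","top"):
    im=camera(n);cv2.imwrite(f"pics/{n}0.png",im[:,:,::-1])
    c=get_calibration(n);print(n,np.round(c["intrinsics"],1).tolist(),np.round(c["camera_from_world"],4).tolist())
E
```

```text
pics
{'time': 0.0, 'q': array([ 1.04401205e+00,  2.87166126e-01,  1.57815685e+00,  1.96609965e-05,
        1.27861124e+00, -1.49977438e-01]), 'qvel': array([ 1.05759660e-03,  1.35004681e-04,  7.46574237e-05,  1.43425174e-04,
       -1.09443253e-03, -4.35876606e-04]), 'joint_torque': array([ 1.91155632e-04, -4.05981338e+01, -2.92626804e+01, -1.69630662e-04,
        5.89698670e-03, -4.90823638e-06]), 'ee_pos': array([0.2480012 , 0.62711072, 0.23795776]), 'orientation': array([-0.58825092, -3.08521611,  0.00345885]), 'ft_force': array([0.87659102, 0.77172011, 0.0103491 ]), 'moment': array([-0.01350957,  0.00455899,  0.02674594]), 'gripper_width': 0.0853141564594085}
scene [[445.6, 0.0, 318.0], [0.0, 445.6, 239.4], [0.0, 0.0, 1.0]] [[-0.168, 0.9858, 0.0044, 0.0376], [0.7925, 0.1377, -0.5941, -0.3716], [-0.5863, -0.0963, -0.8044, 1.4951], [0.0, 0.0, 0.0, 1.0]]
top [[582.3, 0.0, 323.8], [0.0, 582.3, 239.0], [0.0, 0.0, 1.0]] [[-0.0099, -0.9999, -0.0071, 0.0593], [-0.9884, 0.0108, -0.1516, 0.5611], [0.1517, 0.0056, -0.9884, 1.2239], [0.0, 0.0, 0.0, 1.0]]
```

View pics/scene0.png

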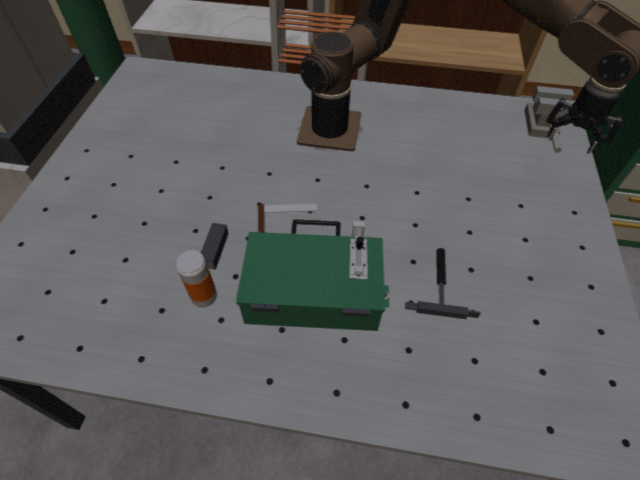

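View pics/top0.png

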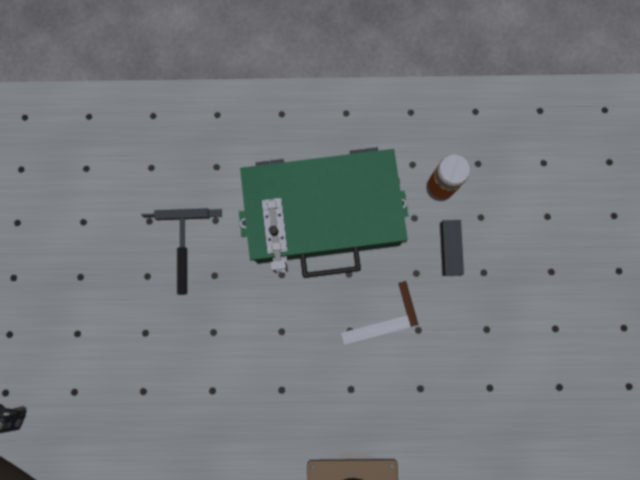

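The scene view shows the box centre-right, with the handle at about (317,227) and the knob at about (360,243). In the top view the lid corners are about (241,167), (395,150), (406,240) and (249,260). The knob is at (273,230), the keeper at (279,267) and the handle middle at (331,272).

```bash
cat >h.py <<'E'
from cell import *
import cv2,numpy as np
from scipy.spatial.transform import Rotation as R
def ray(n,u,v,z):
    c=get_calibration(n);K=np.array(c["intrinsics"]);T=np.array(c["camera_from_world"])
    d=T[:3,:3].T@np.linalg.solve(K,[u,v,1]);o=-T[:3,:3].T@T[:3,3]
    return o+d*(z-o[2])/d[2]
def proj(n,p):
    c=get_calibration(n);q=c["camera_from_world"]@np.r_[p,1];q=np.array(c["intrinsics"])@q[:3];return q[:2]/q[2]
def tool(s):
    M=R.from_rotvec(s["orientation"]).as_matrix();return M
E
python3 - <<'E'
from h import *
im=cv2.imread("pics/top0.png").astype(int)
b,g,r=im[...,0],im[...,1],im[...,2]
m=((g>1.4*r)&(g>b*1.15)&(g>50)).astype(np.uint8)
m=cv2.morphologyEx(m,cv2.MORPH_CLOSE,np.ones((25,25)));m=cv2.morphologyEx(m,cv2.MORPH_OPEN,np.ones((25,25)))
c=max(cv2.findContours(m,0,2)[0],key=cv2.contourArea)
bx=cv2.boxPoints(cv2.minAreaRect(c));print(bx.round(1).tolist())
P=np.array([ray("top",*p,.113) for p in bx]);print(P.round(4).tolist(),np.linalg.norm(np.diff(P[[0,1,2,3,0]],axis=0),axis=1).round(4))
for nm,n,u,v,z in[("cornBL","top",241,167,.113),("BR","top",395,150,.113),("FR","top",406,240,.113),("FL","top",249,258,.113),("knob","top",273,230,.166),("knobS","scene",360,238,.166),("keep","top",279,266,.137),("handle","top",331,272,.104),("handleS","scene",317,222,.104)]:
    print(nm,ray(n,u,v,z).round(4))
print(tool(observe()).round(3))
d=np.clip(im,0,255).astype(np.uint8)[140:290,230:420];d=cv2.resize(d,None,fx=4,fy=4,interpolation=2);cv2.imwrite("pics/c1.png",d)
E
```

```text
[[234.6999969482422, 168.3000030517578], [398.5, 147.8000030517578], [410.0, 240.0], [246.1999969482422, 260.5]]
[[0.7029, 0.2384, 0.113], [0.7432, -0.1058, 0.113], [0.5469, -0.1237, 0.113], [0.5083, 0.2122, 0.113]] [0.3466 0.1971 0.3382 0.1964]
cornBL [0.7055 0.2252 0.113 ]
BR [ 0.7385 -0.0984  0.113 ]
FR [ 0.547  -0.1155  0.113 ]
FL [0.5133 0.2065 0.113 ]
knob [0.5618 0.1526 0.166 ]
knobS [0.5624 0.1541 0.166 ]
keep [0.4936 0.1431 0.137 ]
handle [0.4837 0.0391 0.104 ]
handleS [0.4842 0.0412 0.104 ]
[[-0.93   0.368 -0.001]
 [ 0.368  0.93  -0.002]
 [ 0.    -0.002 -1.   ]]
```

View pics/c1.png

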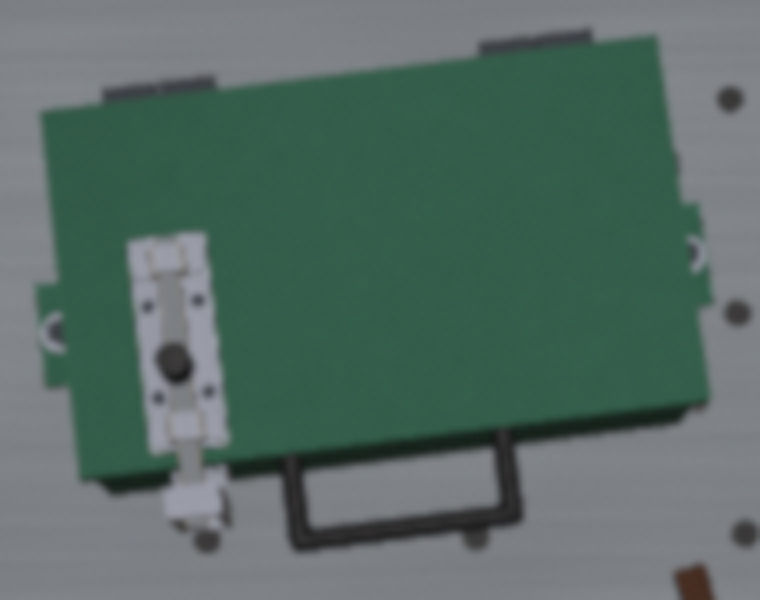

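```bash
cat >>h.py <<'E'
YAW=np.radians(5.9);BX=np.array([np.cos(YAW),np.sin(YAW),0]);BY=np.array([-np.sin(YAW),np.cos(YAW),0]);O=np.array([.6261,.0544,0])
def box(x,y,z): return O+x*BX+y*BY+np.array([0,0,z])
def plan(target,n,turn_to=True):
    s=observe();M=tool(s);p=s["ee_pos"]
    a=np.degrees(np.arctan2(M[1,1],M[0,1])); turn=a-5.9
    d=(target-p)/n; k=turn/n
    for i in range(n):
        print((M.T@d*1000).round(1),round(k,2))
        M=M@R.from_euler("z",k,degrees=True).as_matrix()
E
python3 - <<'E'
from h import *
print(box(-.052,.105,.25));plan(box(-.052,.105,.25),15)
E
```

```text
[0.56358224 0.15349858 0.25      ]
[-31.2 -21.6  -0.8] 4.17
[-32.7 -19.3  -0.8] 4.17
[-34.  -16.9  -0.8] 4.17
[-35.1 -14.4  -0.8] 4.17
[-36.1 -11.8  -0.8] 4.17
[-36.8  -9.1  -0.8] 4.17
[-37.4  -6.4  -0.8] 4.17
[-37.8  -3.7  -0.8] 4.17
[-37.9  -0.9  -0.8] 4.17
[-37.9   1.8  -0.8] 4.17
[-37.7   4.6  -0.8] 4.17
[-37.2   7.3  -0.8] 4.17
[-36.6  10.   -0.8] 4.17
[-35.8  12.6  -0.8] 4.17
[-34.8  15.2  -0.8] 4.17
```

>>> apply_moves --steps '[-31,-22,-1,4.2,-33,-19,-1,4.2,-34,-17,-1,4.2,-35,-14,-1,4.2,-36,-12,-1,4.2]' --jaw 0.5 --squeeze 40

```text
time: 0.52
ee_pos: [0.3536, 0.4679, 0.2437]
orientation: [-1.145, -2.925, 0.001]
ft_force: [-0.2, 0.5, 0.2]
gripper_width: 0.0427
```

>>> apply_moves --steps '[-37,-9,-1,4.2,-37,-6,-1,4.2,-38,-4,-1,4.2,-38,-1,-1,4.2,-38,2,-1,4.2]'

```text
time: 0.93
ee_pos: [0.4585, 0.3096, 0.2489]
orientation: [-1.66, -2.667, 0.001]
ft_force: [1.1, 1.4, 0.9]
gripper_width: 0.0424
```

>>> apply_moves --steps '[-38,5,-1,4.2,-37,7,-1,4.2,-37,10,-1,4.2,-36,13,-1,4,-35,15,-1,4]'

```text
time: 1.35
ee_pos: [0.5634, 0.1503, 0.2539]
orientation: [-2.11, -2.327, 0.001]
ft_force: [0.5, 0.2, 0.5]
gripper_width: 0.0426
```

```bash
python3 - <<'E'
from h import *
s=observe();print(s["time"],s["ee_pos"],s["gripper_width"],s["ft_force"]);plan(box(-.052,.105,.150),1)
im=camera("scene")
cv2.imwrite("pics/s2.png",cv2.resize(im[120:340,220:460,::-1],None,fx=3,fy=2.7))
E
```

```text
1.35 [0.56335882 0.15026099 0.25386713] 0.04260519368616688 [0.49262555 0.18313051 0.49294976]
[  3.2   0.6 103.9] -0.29
```

View pics/s2.png

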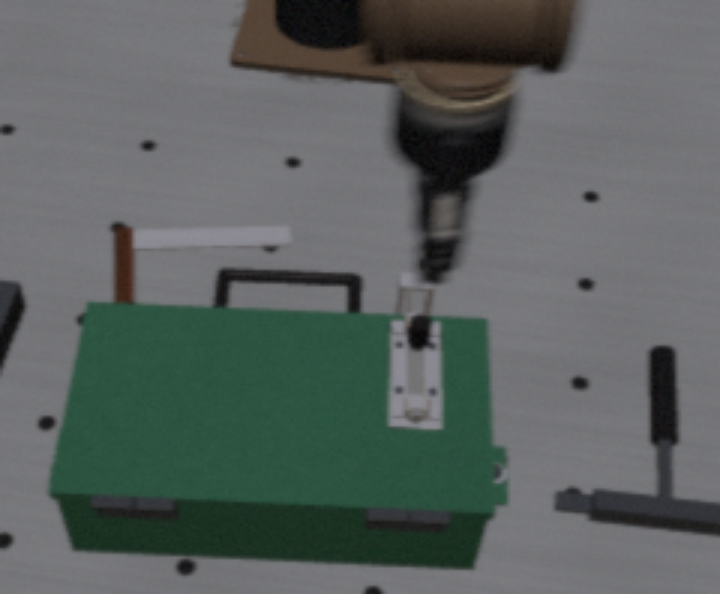

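The gripper sits above the knob (knob at about (420,330) in the crop), in line with the bolt. I'll go down now.

>>> apply_moves --steps '[1,0,25,0,1,0,25,0,1,0,25,0,0,0,20,0,0,0,9,0]'

```text
time: 1.82
ee_pos: [0.5601, 0.1549, 0.1461]
orientation: [-2.103, -2.328, 0.008]
ft_force: [-1.2, 0.6, -0.5]
gripper_width: 0.0427
```

>>> apply_moves --steps '[0,0,0,0,0,5,0,0,0,8,0,0,0,8,0,0,0,6,0,0]'

```text
time: 2.23
ee_pos: [0.5904, 0.1582, 0.1519]
orientation: [-2.106, -2.331, -0.0]
ft_force: [-4.6, 0.2, 2.4]
gripper_width: 0.0432
```

```bash
python3 - <<'E'
from h import *
s=observe();print(s["time"],s["ee_pos"],s["gripper_width"],s["ft_force"]);print((s["ee_pos"]-O)@np.c_[BX,BY])
im=camera("scene")
cv2.imwrite("pics/s3.png",cv2.resize(im[150:290,310:450,::-1],None,fx=4,fy=4))
E
```

```text
2.2333 [0.5903825  0.15818453 0.15190594] 0.04317024261737722 [-4.55429631  0.21234157  2.36394229]
[-0.02486003  0.10690626]
```

View pics/s3.png

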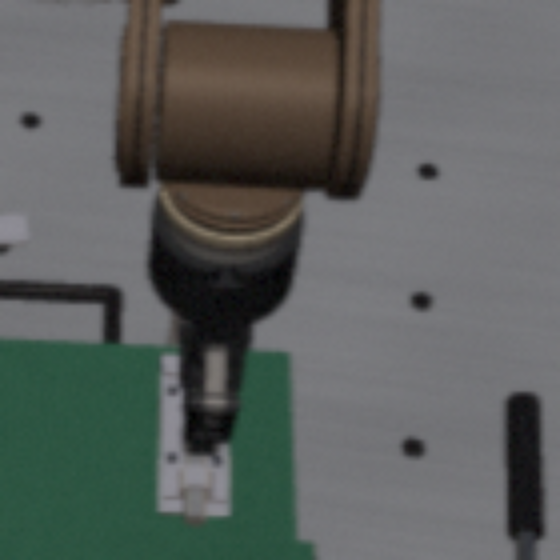

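The fingers straddle the knob and are pushing it, with 4.6 N showing. I'll carry on to the stop.

>>> apply_moves --steps '[0,5,0,0,0,4,0,0,0,3,0,0,0,2,0,0,0,0,0,0]'

```text
time: 2.7
ee_pos: [0.604, 0.1592, 0.1505]
orientation: [2.106, 2.331, 0.001]
ft_force: [-1.9, 0.7, 1.9]
gripper_width: 0.0428
```

>>> apply_moves --steps '[0,2,0,0,0,0,0,0,0,1,0,0,0,1,0,0,0,0,0,0]'

```text
time: 3.12
ee_pos: [0.6062, 0.1594, 0.1502]
orientation: [-2.104, -2.329, 0.005]
ft_force: [-7.2, -0.8, 4.8]
gripper_width: 0.0429
```

>>> apply_moves --steps '[0,1.5,0,0,0,1.5,0,0,0,1.5,0,0,0,0,0,0,0,0,0,0]'

```text
time: 3.53
ee_pos: [0.6065, 0.1595, 0.1498]
orientation: [-2.098, -2.324, 0.021]
ft_force: [-18.5, -2.3, 10.9]
gripper_width: 0.0432
```

The force rose to 18 N with no more travel, so the bolt is at its stop. I'll back off, rise and go to the handle.

>>> apply_moves --steps '[0,-8,0,0,0,-7,0,0,0,0,0,0,0,0,-25,0,0,0,-30,0]'

```text
time: 3.95
ee_pos: [0.5956, 0.1582, 0.2023]
orientation: [-2.104, -2.329, 0.006]
ft_force: [0.4, -0.0, 0.2]
gripper_width: 0.0427
```

```bash
python3 - <<'E'
from h import *
s=observe();print(s["time"],s["ee_pos"],s["ft_force"]);plan(box(-.143,0,.19),5)
E
```

```text
3.95 [0.59559528 0.15817005 0.20233819] [ 0.39472103 -0.03744916  0.16330568]
[-21.3 -24.6   2.6] -0.02
[-21.3 -24.6   2.6] -0.02
[-21.3 -24.6   2.6] -0.02
[-21.3 -24.6   2.6] -0.02
[-21.3 -24.6   2.6] -0.02
```

>>> apply_moves --steps '[-21,-25,0,0,-21,-25,2,0,-21,-25,3,0,-22,-24,4,0,-21,-24,4,0]' --jaw 0.42

```text
time: 4.37
ee_pos: [0.4852, 0.0395, 0.1924]
orientation: [2.104, 2.329, 0.003]
ft_force: [-0.3, 0.3, -0.0]
gripper_width: 0.0359
```

>>> apply_moves --steps '[0,0,5,0,0,0,5,0,0,0,5,0,0,0,5,0,0,0,0,0]'

```text
time: 4.78
ee_pos: [0.4855, 0.0412, 0.1711]
orientation: [-2.104, -2.331, 0.001]
ft_force: [0.1, 0.1, -0.8]
gripper_width: 0.0357
```

```bash
python3 - <<'E'
from h import *
s=observe();print(s["time"],s["ee_pos"],s["gripper_width"]);plan(box(-.143,0,.092),1)
a=camera("scene")[160:300,240:400,::-1];b=camera("top")[190:300,230:400,::-1]
cv2.imwrite("pics/s4.png",np.hstack([cv2.resize(a,(400,500)),cv2.resize(b,(400,500))]))
E
```

```text
4.7833 [0.48545733 0.0412204  0.17106635] 0.03572277981180401
[-1.4 -1.6 79.1] -0.03
```

View pics/s4.png

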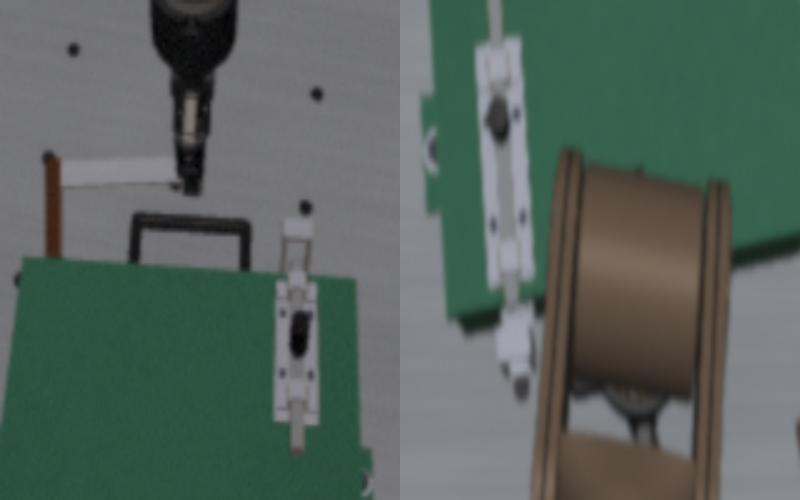

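The keeper is empty and the knob is right back. The gripper is above the handle, so I'll go down and grip.

>>> apply_moves --steps '[-1,-1,20,0,0,0,20,0,0,0,20,0,0,0,12,0,0,0,7,0]'

```text
time: 5.3
ee_pos: [0.4838, 0.04, 0.0916]
orientation: [-2.104, -2.33, 0.002]
ft_force: [0.2, -0.9, -0.3]
gripper_width: 0.0361
```

>>> apply_moves --steps '[0,0,0,0,0,0,0,0,0,0,0,0,0,0,0,0,0,0,0,0]' --jaw 0 --squeeze 40

```text
time: 5.72
ee_pos: [0.4854, 0.0397, 0.094]
orientation: [2.104, 2.33, 0.003]
ft_force: [4.1, 2.4, -3.6]
gripper_width: 0.0109
```

```bash
python3 - <<'E'
from h import *
s=observe();print(s["time"],s["ee_pos"],s["gripper_width"],s["ft_force"],(s["ee_pos"]-O)@np.c_[BX,BY])
print(ray("top",271.6,215.3,.166),box(-.022,.105,.166))
E
```

```text
5.7167 [0.48540798 0.03971677 0.09404858] 0.010872425048016521 [ 4.12448588  2.44153475 -3.59284694] [-0.14145608 -0.00014336]
[0.5913055  0.15547182 0.166     ] [0.59342332 0.15658236 0.166     ]
```

```bash
python3 - <<'E'
import numpy as np
t=np.radians([0,1,2.5,4.5,7,10,13,16,19,22,25,28,31,34,37,40,43,46,49,51.5,54,56,57.5,59,60,60])
x=244*(1-np.cos(t))-4*np.sin(t);z=244*np.sin(t)+4*(1-np.cos(t))
for i in range(25):print(np.degrees(t[i+1]).round(1),np.diff(x)[i].round(1),-np.diff(z)[i].round(1),x[i+1].round(),z[i+1].round())
E
```

```text
1.0 -0.0 -4.3 -0.0 4.0
2.5 0.1 -6.4 0.0 11.0
4.5 0.4 -8.5 0.0 19.0
7.0 0.9 -10.6 1.0 30.0
10.0 1.7 -12.7 3.0 42.0
13.0 2.3 -12.6 5.0 55.0
16.0 3.0 -12.4 8.0 67.0
19.0 3.6 -12.2 12.0 80.0
22.0 4.3 -12.0 16.0 92.0
25.0 4.9 -11.8 21.0 103.0
28.0 5.5 -11.5 27.0 115.0
31.0 6.1 -11.2 33.0 126.0
34.0 6.7 -10.9 39.0 137.0
37.0 7.2 -10.5 47.0 148.0
40.0 7.8 -10.1 55.0 158.0
43.0 8.3 -9.7 63.0 167.0
46.0 8.8 -9.3 72.0 177.0
49.0 9.3 -8.8 81.0 186.0
51.5 8.1 -6.9 89.0 192.0
54.0 8.4 -6.6 97.0 199.0
56.0 6.9 -5.0 104.0 204.0
57.5 5.3 -3.6 110.0 208.0
59.0 5.4 -3.5 115.0 211.0
60.0 3.6 -2.2 119.0 213.0
60.0 0.0 -0.0 119.0 213.0
```

>>> apply_moves --steps '[0,0,-4.3,0,0,0,-6.4,0,0,0.5,-8.5,0,0,1,-10.6,0,0,1.5,-12.7,0]'

```text
time: 6.13
ee_pos: [0.4882, 0.0401, 0.1362]
orientation: [2.105, 2.33, 0.004]
ft_force: [5.6, 2.4, -5.5]
gripper_width: 0.0108
```

```bash
cat >>h.py <<'E'
def lid():
    s=observe();p=(s["ee_pos"]-O)@np.c_[BX,BY];P=s["ee_pos"]
    x=p[0]-.101+.0015*-1;z=P[2]+.0105-.108
    print(s["time"],"box",p.round(4),P[2].round(4),"r",np.hypot(x,z).round(4),"ang",np.degrees(np.arctan2(z+.0,-x)).round(2)+.94,"F",s["ft_force"].round(1),"w",s["gripper_width"].round(4))
E
python3 -c "
from h import *
lid()"
```

```text
Traceback (most recent call last):
  File "h.py", line 24, in lid
    print(s["time"],"box",p.round(4),P[2].round(4),"r",np.hypot(x,z).round(4),"ang",np.degrees(np.arctan2(z+.0,-x)).round(2)+.94,"F",s["ft_force"].round(1),"w",s["gripper_width"].round(4))
                                                                                                                                                                ^^^^^^^^^^^^^^^^^^^^^^^^
AttributeError: 'float' object has no attribute 'round'
```

>>> apply_moves --steps '[0,2.3,-12.6,0,0,3,-12.4,0,0,3.6,-12.2,0,0,4.3,-12,0,0,4.9,-11.8,0]'

```text
time: 6.55
ee_pos: [0.5053, 0.042, 0.197]
orientation: [-2.105, -2.33, -0.0]
ft_force: [3.6, 2.2, -6.4]
gripper_width: 0.0104
```

```bash
sed -i 's/s\["gripper_width"\].round(4)/s["gripper_width"]/' h.py
python3 -c "
from h import *
lid()"
```

```text
6.55 box [-1.215e-01  1.000e-04] 0.197 r 0.2451 ang 24.89 F [ 3.6  2.2 -6.4] w 0.010392562691381887
```

On the arc, radius 245 mm, small forces.

>>> apply_moves --steps '[0,5.5,-11.5,0,0,6.1,-11.2,0,0,6.7,-10.9,0,0,7.2,-10.5,0,0,7.8,-10.1,0]'

```text
time: 6.97
ee_pos: [0.5366, 0.0456, 0.2515]
orientation: [-2.101, -2.327, 0.008]
ft_force: [-4.7, 2.4, -1.0]
gripper_width: 0.0105
```

>>> apply_moves --steps '[0,8.3,-9.7,0,0,8.8,-9.3,0,0,9.3,-8.8,0,0,8.1,-6.9,0,0,8.4,-6.6,0]'

```text
time: 7.38
ee_pos: [0.5789, 0.0504, 0.2953]
orientation: [-2.1, -2.326, 0.008]
ft_force: [-8.9, 4.0, 5.8]
gripper_width: 0.0104
```

```bash
python3 - <<'E'
from h import *
lid()
E
```

```text
7.3833 box [-0.0473  0.0009] 0.2953 r 0.2481 ang 53.8 F [-8.9  4.   5.8] w 0.01041532618797213
```

The lid is nearly there. A slight 10 N radial load shows that I'm cutting the arc about 2 mm too tight, so I'll ease it on the last stretch.

>>> apply_moves --steps '[0,6,-6.5,0,0,5,-4.5,0,0,4.5,-3.5,0,0,3.5,-2.5,0,0,0,0,0]'

```text
time: 7.8
ee_pos: [0.5996, 0.0528, 0.3106]
orientation: [-2.102, -2.328, -0.0]
ft_force: [-2.7, 4.9, -0.0]
gripper_width: 0.0106
```

```bash
python3 - <<'E'
from h import *
lid()
a=camera("scene")[130:350,190:460,::-1];b=camera("top")[110:300,210:430,::-1]
cv2.imwrite("pics/s5.png",np.hstack([cv2.resize(a,(400,340)),cv2.resize(b,(400,340))]))
cv2.imwrite("pics/s5s.png",camera("scene")[:,:,::-1]);cv2.imwrite("pics/s5t.png",camera("top")[:,:,::-1])
E
```

```text
7.8 box [-0.0265  0.0011] 0.3106 r 0.2491 ang 59.76 F [-2.7  4.9 -0. ] w 0.010597735714988324
```

View pics/s5.png

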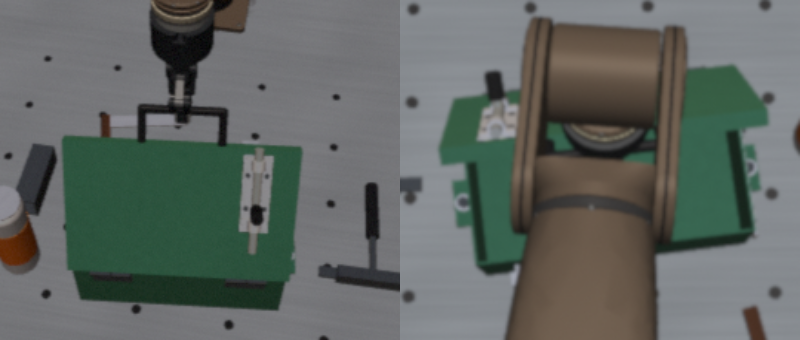

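The lid is up with the bolt back, and the other objects look undisturbed. The lid's front top corners are at crop (65,138) and (301,149), which is scene pixels (234,219) and (393,226). I'll check the angle independently from those.

```bash
python3 - <<'E'
from h import *
for d in (0,55,57.5,60,62.5,65):
    t=np.radians(d);c,s=np.cos(t),np.sin(t);x,z=-.199,.005
    X=.101+x*c+z*s;Z=.108-x*s+z*c
    print(d,[proj("scene",box(X,y,Z)).round(1).tolist() for y in(-.1635,.1635)],[proj("top",box(X,y,Z)).round(1).tolist() for y in(-.1635,.1635)],
     "bar",proj("scene",box(.101-.244*c-.004*s,0,.108+.244*s-.004*c)).round(1))
E
```

```text
0 [[248.9, 230.2], [382.2, 237.5]] [[407.4, 240.7], [248.8, 258.7]] bar [316.4 221.8]
55 [[232.6, 216.5], [392.6, 225.2]] [[412.8, 179.0], [232.1, 199.2]] bar [313.2 198.3]
57.5 [[231.6, 217.9], [393.1, 226.6]] [[412.6, 174.3], [231.3, 194.7]] bar [312.9 199.5]
60 [[230.6, 219.4], [393.5, 228.3]] [[412.4, 169.7], [230.6, 190.0]] bar [312.5 201. ]
62.5 [[229.6, 221.2], [393.9, 230.1]] [[412.1, 164.9], [229.8, 185.3]] bar [312.2 202.8]
65 [[228.6, 223.1], [394.3, 232.2]] [[411.8, 160.1], [229.1, 180.5]] bar [311.8 204.8]
```

```bash
python3 - <<'E'
from h import *
for d in (55,57.5,60,62.5,65):
    t=np.radians(d);c,s=np.cos(t),np.sin(t)
    for x,z in((-.199,.005),(-.199,-.013)):
        X=.101+x*c+z*s;Z=.108-x*s+z*c
        print(d,z,[proj("top",box(X,y,Z)).round(1).tolist() for y in(-.1635,.1635)])
lid()
im=cv2.imread("pics/s5t.png")
cv2.imwrite("pics/s6.png",np.hstack([cv2.resize(im[140:215,215:275],(400,500)),cv2.resize(im[140:215,365:425],(400,500))]))
E
```

```text
55 0.005 [[412.8, 179.0], [232.1, 199.2]]
55 -0.013 [[413.1, 188.2], [233.8, 208.4]]
57.5 0.005 [[412.6, 174.3], [231.3, 194.7]]
57.5 -0.013 [[413.0, 183.9], [233.0, 204.1]]
60 0.005 [[412.4, 169.7], [230.6, 190.0]]
60 -0.013 [[412.8, 179.3], [232.2, 199.6]]
62.5 0.005 [[412.1, 164.9], [229.8, 185.3]]
62.5 -0.013 [[412.7, 174.7], [231.4, 195.1]]
65 0.005 [[411.8, 160.1], [229.1, 180.5]]
65 -0.013 [[412.4, 170.0], [230.6, 190.4]]
8.0 box [-0.027   0.0011] 0.3103 r 0.2491 ang 59.629999999999995 F [-3.8  4.8 -0.5] w 0.010005206461827688
```

View pics/s6.png

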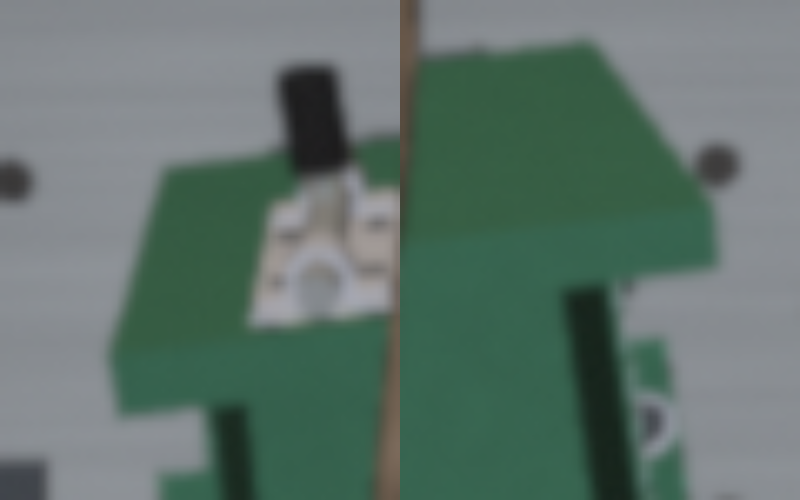

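The top view puts the lid's top corners at rows 192.5 and 171.2 and the lip corners at 202.2 and 180.0, which is about 59°. I'll hold still for one call to confirm it stays put.

>>> apply_moves --steps '[0,0,0,0,0,0,0,0,0,0,0,0,0,0,0,0,0,0,0,0]'

```text
time: 8.42
ee_pos: [0.5991, 0.0527, 0.3103]
orientation: [-2.102, -2.328, 0.001]
ft_force: [-2.9, 4.6, -1.6]
gripper_width: 0.0104
```

```bash
python3 - <<'E'
from h import *
lid();print(hand_in())
E
```

```text
8.4167 box [-0.027   0.0011] 0.3103 r 0.2491 ang 59.61 F [-2.9  4.6 -1.6] w 0.010432063733155875
the job is handed in; nothing more can be done
None
```

The bolt is drawn right back, and the robot is holding the lid open at about 59–60° by its handle with a 40 N grip. The job was handed in at 8.4 s.

- **Bolt:** I pushed the knob until the force rose to 18 N with no more travel. The picture afterwards showed the keeper empty and the knob within about 2 mm of its right-back position. My first look at the knob was off by the same 2 mm.
- **Lid angle:** The gripper position gives 59.6°, and the lid corners in the top camera give about 59°. In the scene camera one corner gives 60° and the other about 57°. All of these are inside your ±5°. It held steady through the last 0.6 s I checked.
- **Radius:** The handle radius measured from the gripper came out at 249 mm against the nominal 244. I put that down to calibration error or where the bar sits in the pads; it changes the angle by only about 1°.
- **Forces:** Readings between moves during the lift peaked at about 11 N, and are about 6 N while holding.
- **Other objects:** I touched none of the tools or the can, and they looked undisturbed in the pictures. I did not measure their positions again afterwards.

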